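Sweep conchos through the tray gate

TASK

Sweep the three brass conchos lying on the wooden sorting tray through the gate, one at a time, so that all three drop into the blue slot behind it. Slide them along the tray with the fingertips without picking any of them up, and leave the glue jar, the thread spool and the maul undisturbed.

Things in the scene. Friction and masses are not known exactly. Their poses are not given: they have to be found in the camera images.
- tray: Fixed wooden sorting tray on the bench; position and yaw vary. Origin: on the bench (z = 0), midway in the tray; z up; the gate and slot lie towards its +y. The flat grey deck is 60 mm above the origin and spans x -97..97 mm, y -111..55 mm (tray frame). Rims 5 mm thick rise 20 mm above the deck. Conchos start with |x| up to 54 mm, y -55..-5 mm, about 50 mm apart in x.
- gate (a point): Middle of the gate at deck height, on the wall's near face (tray frame 0, 50, 60 mm). The gate is a 48 mm wide opening in the deck's 5 mm thick +y wall; sweep through it along the tray's +y. Before it on the deck, two cheeks at 45 degrees, as tall as the rims, narrow from about 84 mm clear width at y = 32 mm to the gate. The deck ends 5 mm past this point, where the slot begins.
- slot (a point): Centre of the floor of the blue slot (tray frame 0, 85, 4 mm). The slot is a blue box open at the top, inside 80 mm (x) by 60 mm (y, 55..115 mm), its floor 56 mm below the deck and its rim 20 mm above the deck.
- concho0: One of three identical brass conchos (round leather ornaments): flat disc 32 mm diameter with an 8 mm high straight edge and a slight dome to 10.5 mm, 35 g. Lies loose on the grey deck. Origin: centre of its underside, its z axis up.
- concho1: One of three identical brass conchos (round leather ornaments): flat disc 32 mm diameter with an 8 mm high straight edge and a slight dome to 10.5 mm, 35 g. Lies loose on the grey deck. Origin: centre of its underside, its z axis up.
- concho2: One of three identical brass conchos (round leather ornaments): flat disc 32 mm diameter with an 8 mm high straight edge and a slight dome to 10.5 mm, 35 g. Lies loose on the grey deck. Origin: centre of its underside, its z axis up.
- glue_jar: White jar with red cap, 64 mm diameter, 95 mm tall, standing on the bench beside the tray; leave alone. Origin: centre of its underside.
- spool: Red-brown thread spool standing on end on the bench, 52 mm diameter, 60 mm tall; leave alone. Origin: centre of its underside.
- maul: White maul standing head down on the bench, head 60 mm diameter and 70 mm tall, dark wooden handle 24 mm thick above it to 155 mm; leave alone. Origin: centre of its underside.
Mind the look-alikes: they are no part of the job. What is shaped like the concho1 but orange is not meant.

How it is judged (in metres and radians):
On the way, in this order (a step that is already met when the one before it is completed fails the run):
1. exactly one concho lies in the slot ((((horizontal distance between concho0 and slot below 0.048 m and height (world z) of concho0 below 0.05 m) and not (horizontal distance between concho1 and slot below 0.048 m and height (world z) of concho1 below 0.05 m) and not (horizontal distance between concho2 and slot below 0.048 m and height (world z) of concho2 below 0.05 m)) or (not (horizontal distance between concho0 and slot below 0.048 m and height (world z) of concho0 below 0.05 m) and (horizontal distance between concho1 and slot below 0.048 m and height (world z) of concho1 below 0.05 m) and not (horizontal distance between concho2 and slot below 0.048 m and height (world z) of concho2 below 0.05 m)) or (not (horizontal distance between concho0 and slot below 0.048 m and height (world z) of concho0 below 0.05 m) and not (horizontal distance between concho1 and slot below 0.048 m and height (world z) of concho1 below 0.05 m) and (horizontal distance between concho2 and slot below 0.048 m and height (world z) of concho2 below 0.05 m)))), for 0.2 s.
2. exactly two conchos lie in the slot (((not (horizontal distance between concho0 and slot below 0.048 m and height (world z) of concho0 below 0.05 m) and (horizontal distance between concho1 and slot below 0.048 m and height (world z) of concho1 below 0.05 m) and (horizontal distance between concho2 and slot below 0.048 m and height (world z) of concho2 below 0.05 m)) or ((horizontal distance between concho0 and slot below 0.048 m and height (world z) of concho0 below 0.05 m) and not (horizontal distance between concho1 and slot below 0.048 m and height (world z) of concho1 below 0.05 m) and (horizontal distance between concho2 and slot below 0.048 m and height (world z) of concho2 below 0.05 m)) or ((horizontal distance between concho0 and slot below 0.048 m and height (world z) of concho0 below 0.05 m) and (horizontal distance between concho1 and slot below 0.048 m and height (world z) of concho1 below 0.05 m) and not (horizontal distance between concho2 and slot below 0.048 m and height (world z) of concho2 below 0.05 m)))), for 0.2 s.
At the end, for the whole second after the job is handed in: All three conchos lie at rest (slower than 30 mm/s) inside the blue slot, more than 10 mm below deck level (horizontal distance between each of concho0, concho1, concho2 and slot below 0.048 m and height (world z) of each of concho0, concho1, concho2 below 0.05 m and linear speed of each of concho0, concho1, concho2 below 0.03 m/s); the robot touches nothing.
It fails at once if a concho was lifted off the tray (origin more than 18 mm above the deck) (z of any of concho0, concho1, concho2 in the frame of tray above 0.078 m).
It fails at once if the jar, the spool or the maul was moved by more than 20 mm or tipped over (distance of any of glue_jar, spool, maul from where it was at the start of the episode above 0.02 m or angle between any of glue_jar, spool, maul's own z axis and vertical above 0.35 rad).
It also fails if it takes over 67 s, if anything falls off the work surface, if the arm or the gripper's body presses on something with over 40 N, if the wrist force passes 120 N, or if a joint passes its speed limit or range.

ROBOT

A 6-joint arm with a two-finger parallel gripper is mounted at the origin on the work surface. World frame = base frame: x ahead of the robot, y to its left, z up, the work surface at z = 0. Lengths are in m, angles in degrees, forces in N, time in s.
With the tool pointing down it reaches from about 0.375 to 0.75 m from the base axis. Payload 9 kg.
Tool frame: the origin (TCP) lies where the fingers leave the gripper's body, on its centre line; the fingertips stand 73 mm ahead of it and the grasp point (between the pads) lies 54 mm ahead of it (robot.tip_reach is the distance from the TCP to the fingertips, in m); z points along the fingers, y is the direction in which the jaws open and shut (so a half turn about z gives the same grasp; the last joint's range is limited). The gripper opens to 85 mm and grips with 20 to 120 N. Pads are 22 mm wide; open, the fingers measure 114 mm over their backs; the gripper's body (76 mm by 85 mm) begins 54 mm behind the grasp point. The pads swing forward as they close: fully open they stand 13 mm farther back than shut.
Start: joints at [-82.718, 5.964, 5.575, 89.605, 0, 77.527], TCP at [0.203, -0.565, 0.304] pointing down, gripper open.
Joint ranges: [-171.21, 171.21], [-48.23, 106.86], [-62.78, 66.21], [-105.2, 120.99], [-86.42, 89.51], [-180, 180]. Speed limits (degrees/s): [127.2, 127.2, 147.25, 180, 180, 180].

INTERFACE

Orientations are given as [roll, pitch, yaw] about the fixed x, y, z axes, in that order (R = Rz(yaw) Ry(pitch) Rx(roll)).
In Python, from plant import robot gives the robot as it stands. Calls block until the motion is done:
- robot.move_pose(position, orientation): joint-space move of the TCP to a pose.
- robot.line_to(position, vel=0.15, rotation=None, guard=None): straight line of the TCP; rotation=None keeps the orientation; vel is the mean speed in m/s. With guard (N) it stops when the force on the tool has changed by that much, and returns True; else False.
- robot.goto_joints(angles): joint-space move.
- robot.set_gripper(opening): finger opening in m; the grip force is fixed at half the most; returns when the fingers have stopped.
- robot.pause(seconds).
- robot.ik(position, orientation): joint angles nearest the present ones, or None.
- robot.observe(): the state.
- robot.grab_frame(name): name is "side" or "top" or "wrist"; returns the picture (480x640x3 uint8, blue, green, red); there is no depth.
- robot.get_calibration(name): a dict with "vertical_fov" (degrees; the focal length in pixels is half the picture's height over the tangent of half this angle, whatever the lens; pixels are square), "cx", "cy" (the principal point, pixels), "rvec" (rotation vector, rad) and "tvec" (3), from world to camera coordinates, as OpenCV has them. Camera axes: x right, y down, z forward; pixel columns grow to the right and rows downward; lengths in m; the calibration is good to about 2 mm. The wrist camera is an equidistant fisheye: a pixel r from the principal point sees the ray r / f radians off the axis. A picture is of the moment at which its call begins: read the wrist's pose just before it. get_calibration takes no time and is no camera call; for the wrist camera it gives the pose at the moment of the call.
A pose or a line that the arm cannot do raises robot.IKError and nothing moves.
- robot.job_done(): hands the job in, once; it reports no verdict.
The state is a dict: "time": time; "q": joint angles; "qvel": joint speeds; "joint_torque": joint torques, N m; "tool_pos": TCP position; "tcp_rot": TCP orientation; "ft_force": force on the tool from outside, world axes, zero at the start; "torque": the same for the moment, N m; "gripper_width": finger opening in m.
Only numpy, scipy, OpenCV 4.12 (cv2) and the standard library are available. Lean on these libraries where they do the work, as an engineer would, in place of code of your own. Each camera call takes 0.05 s, during which the arm holds its last target. There are 200 camera calls.

## Working session

There is one attempt and no reset: what is moved stays moved. The work goes in short steps, each a Python script; the robot and the scene stay as the last script left them, time stands still between calls to the robot, and variables do not carry over. Pictures are saved under pics/ and viewed, about 8 in all and at most 12, crops included, and the job is handed in when it is done.

```bash
ls; mkdir -p pics
python3 - <<'E'
from plant import robot
import cv2
for n in("top","side"):
    cv2.imwrite(f"pics/{n}0.png",robot.grab_frame(n)); print(n,robot.get_calibration(n))
o=robot.observe();print(o["time"],o["tool_pos"],o["tcp_rot"],robot.tip_reach,o["gripper_width"])
E
```

```text
pics
top {'vertical_fov': 42.206727345415494, 'cx': 316.8302132615685, 'cy': 242.48556844522344, 'rvec': array([ 2.17953088, -2.15748418,  0.09842702]), 'tvec': array([1.08595693e-03, 5.97929585e-01, 1.21482888e+00])}
side {'vertical_fov': 54.74515226627296, 'cx': 324.42203452915163, 'cy': 243.7133709235885, 'rvec': array([ 2.14472372, -0.09077922,  0.02498705]), 'tvec': array([-0.56127944,  0.09394775,  0.94017318])}
0.1 [ 0.20279991 -0.56447703  0.30320193] [-1.79935265e+02 -1.34071629e-02  1.97592070e+01] 0.0726 0.08509226602392586
```

View pics/top0.png

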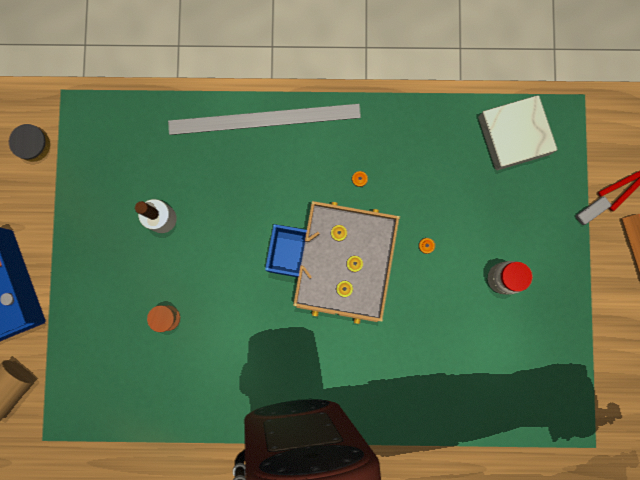

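View pics/side0.png

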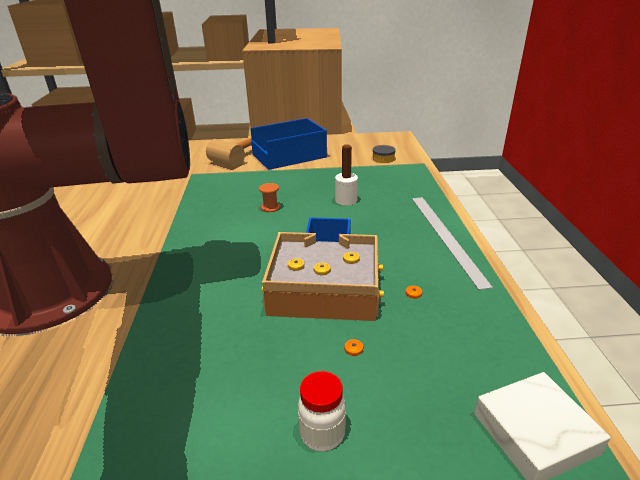

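The top view shows three brass conchos on the grey deck at about (339,233), (355,264) and (344,289). The look-alikes are orange rings on the bench at (360,179) and (427,245), so I'm rejecting those. The slot is at (287,250), and the jar, spool and maul stand well away from the tray.

```bash
cat > h.py <<'E'
from plant import robot
import cv2, numpy as np
def ray(n,uv,cal):
    f=240/np.tan(np.radians(cal["vertical_fov"])/2); R,_=cv2.Rodrigues(np.array(cal["rvec"])); t=np.array(cal["tvec"])
    d=(np.atleast_2d(uv).astype(float)-[cal["cx"],cal["cy"]])/f
    if n=="wrist":
        r=np.linalg.norm(d,axis=1,keepdims=True)+1e-12; v=np.c_[d/r*np.sin(r),np.cos(r)]
    else: v=np.c_[d,np.ones(len(d))]
    return -R.T@t, v@R
def onz(n,uv,z,cal):
    c,v=ray(n,uv,cal); return c+v*((z-c[2])/v[:,2:])
def grab(n,name=None):
    cal=robot.get_calibration(n); im=robot.grab_frame(n)
    if name: cv2.imwrite(f"pics/{name}.png",im)
    return im,cal
def blobs(m,amin):
    c,_=cv2.findContours(m,cv2.RETR_EXTERNAL,cv2.CHAIN_APPROX_NONE)
    return [k for k in c if cv2.contourArea(k)>amin]
def yellow(im): return cv2.inRange(cv2.cvtColor(im,cv2.COLOR_BGR2HSV),(23,140,90),(35,255,255))
def conchos(n,im,cal,amin=60,z=.068):
    out=[]
    for k in blobs(cv2.morphologyEx(yellow(im),cv2.MORPH_CLOSE,np.ones((3,3))),amin):
        P=onz(n,k[:,0],z,cal)[:,:2]; (c,r)=cv2.minEnclosingCircle(P.astype(np.float32)); out.append((*np.round(c,4),round(r*1000,1),k[:,0].mean(0).round()))
    return out
E
python3 - <<'E'
from h import *
im=cv2.imread("pics/top0.png");cal=robot.get_calibration("top")
for c in conchos("top",im,cal):print(c)
hsv=cv2.cvtColor(im,cv2.COLOR_BGR2HSV)
print("deck hsv",hsv[290,320],hsv[250,375],"rim",hsv[210,350],hsv[265,389])
g=cv2.inRange(hsv,(0,0,60),(179,70,220))|yellow(im); m=np.zeros_like(g); m[195:330,285:405]=g[195:330,285:405]
k=max(blobs(cv2.morphologyEx(m,cv2.MORPH_OPEN,np.ones((3,3))),500),key=cv2.contourArea)
P=onz("top",k[:,0],.06,cal)[:,:2].astype(np.float32); print("deck",cv2.minAreaRect(P))
b=cv2.inRange(hsv,(100,120,40),(130,255,255)); b[:,:200]=0
k=max(blobs(b,200),key=cv2.contourArea); print("slot",cv2.minAreaRect(onz("top",k[:,0],.08,cal)[:,:2].astype(np.float32)))
E
```

```text
(np.float64(0.5061), np.float64(-0.0464), 15.4, array([344., 288.]))
(np.float64(0.5545), np.float64(-0.0657), 15.4, array([354., 263.]))
(np.float64(0.614), np.float64(-0.0349), 15.5, array([339., 232.]))
deck hsv [ 15  32 158] [ 15  29 160] rim [ 16 150 126] [ 16 149 176]
deck ((0.5601828098297119, -0.04761192202568054), (0.16666050255298615, 0.19356098771095276), 80.52804565429688)
slot ((0.5778276920318604, 0.06683485209941864), (0.0652964785695076, 0.09227260202169418), 80.4892349243164)
```

The deck measures 167 x 194 mm against 166 x 194 given, and the slot agrees with the tray pose. In the tray frame the conchos are at about (-53,-36), (-3,-47) and (51,-7) mm. Next I hover and check my choice from close by.

```bash
cat >> h.py <<'E'
A=np.radians(80.5); EY=np.array([np.cos(A),np.sin(A)]); EX=np.array([EY[1],-EY[0]]); O=np.array([.5602,-.0476])+.028*EY
def W(x,y,tipz): # tray mm, tip height above deck mm (shut fingers)
    return [*(O+x/1e3*EX+y/1e3*EY), .06+tipz/1e3+robot.tip_reach]
def T(p): d=np.array(p[:2])-O; return np.round([d@EX*1e3,d@EY*1e3],1)
E
python3 - <<'E'
from h import *
for y in(80.5,-99.5): print(y,robot.ik(W(-3,-83,60),[180,0,y]))
q={y:robot.ik(W(-3,-83,60),[180,0,y]) for y in(80.5,-99.5)}
y=min((k for k in q if q[k] is not None),key=lambda k:abs(q[k][5]))
robot.set_gripper(0)
robot.move_pose(W(-3,-83,60),[180,0,y])
o=robot.observe();print(y,o["time"],o["tool_pos"],o["gripper_width"],o["ft_force"])
im,cal=grab("wrist","w1")
for c in conchos("wrist",im,cal,200): print(T(c),c[2:])
E
```

```text
80.5 [-23.91863165  -0.94299483 -13.09013676  77.85285807   0.
  75.58136835]
-99.5 [ -23.91863165   -0.94299483  -13.09013676   77.85285807    0.
 -104.41863165]
80.5 2.975 [ 0.54822348 -0.10226142  0.19285954] 4.277021130466776e-05 [-0.17718628 -0.32502933 -0.12406832]
[-54.  -42.7] (14.0, array([225., 202.]))
```

View pics/w1.png

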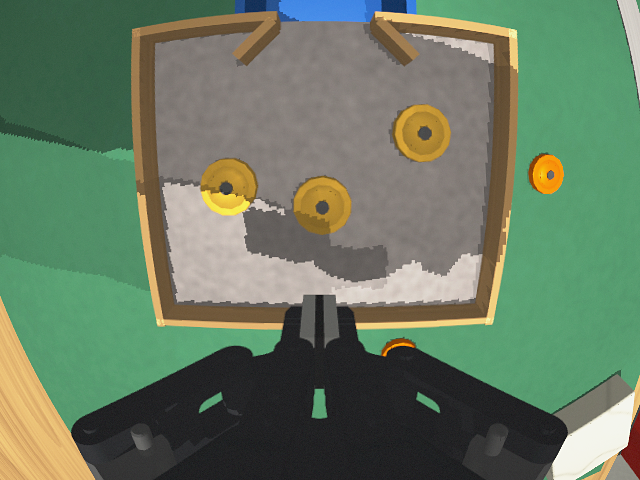

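The wrist view shows the brass conchos on the deck at (228,186), (322,205) and (421,132). Orange rings lie outside the tray at (546,174) and (399,347). The shut fingers line up with the middle concho, so I push that one first.

```bash
cat >> h.py <<'E'
def st(s=""):
    o=robot.observe();print(s,round(o["time"],2),"tray",T(o["tool_pos"]),"tip",round((o["tool_pos"][2]-robot.tip_reach-.06)*1e3,1),"F",np.round(o["ft_force"],1)); return o
def touch(x,y,z0=12):
    robot.line_to(W(x,y,z0),vel=.15); g=robot.line_to(W(x,y,-4),vel=.02,guard=4)
    o=st("touch %s"%g); return (o["tool_pos"][2]-robot.tip_reach-.06)*1e3
E
python3 - <<'E'
from h import *
cal=robot.get_calibration("wrist")
for uv in((228,186),(322,205),(421,132)): print(T(onz("wrist",uv,.07,cal)[0]))
z=touch(-3,-83,8)+3
robot.line_to(W(-3,-83,z),vel=.05)
robot.line_to(W(-1,10,z),vel=.08); st("mid")
robot.line_to(W(0,50,z),vel=.08); st("end")
robot.line_to(W(0,40,70),vel=.2)
im,cal=grab("wrist","w2"); st()
E
```

```text
[-51.3 -36.2]
[ -1.1 -47.1]
[50.9 -7.1]
touch True 3.99 tray [ -2.6 -83.1] tip 0.1 F [-1.8 -0.1  5.3]
mid 5.56 tray [-0.9  9.6] tip 3.1 F [-0.6 -0.8 -0.4]
end 6.21 tray [-0.  50.3] tip 3.0 F [-0.2 -0.4 -0.9]
 6.75 tray [-0.2 39.7] tip 69.4 F [-1.2  0.1 -0.3]
```

View pics/w2.png

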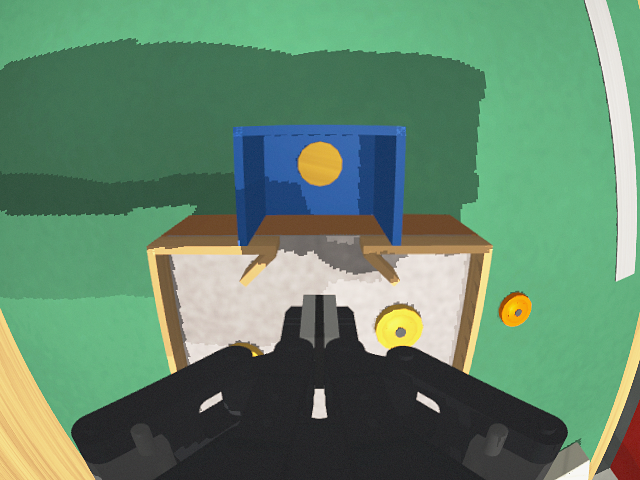

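The first concho lies in the slot at (320,164), flipped but flat. Next I straddle the right-hand one, drag it to the centre line, then push it through.

Run:
```python
from h import *
cal=robot.get_calibration("wrist"); print("in slot",T(onz("wrist",(320,164),.0145,cal)[0]))
robot.line_to(W(51,-7,40),vel=.2)
robot.set_gripper(.043)
robot.line_to(W(51,-7,12),vel=.12)
g=robot.line_to(W(51,-7,-14),vel=.02,guard=4); o=st("touch %s"%g); print(o["gripper_width"])
z=(o["tool_pos"][2]-robot.tip_reach-.06)*1e3+2.5
robot.line_to(W(51,-7,z),vel=.05)
robot.line_to(W(-5.5,-7,z),vel=.07); st("drag")
robot.line_to(W(0,-7,z),vel=.07)
robot.line_to(W(0,-7,40),vel=.12)
robot.line_to(W(0,-60,60),vel=.2); robot.set_gripper(0)
im,cal=grab("wrist","w3"); st()
```

```text
in slot [ 0.4 92.6]
touch True 8.91 tray [50.9 -7. ] tip -1.9 F [-1.4  0.7  4.8]
0.04309396389194408
drag 10.12 tray [-5.2 -7.1] tip 0.7 F [-0.7 -0.6  0.4]
 11.81 tray [ -0.  -59.8] tip 60.0 F [ 0.3 -0.7 -0.7]
```

View pics/w3.png

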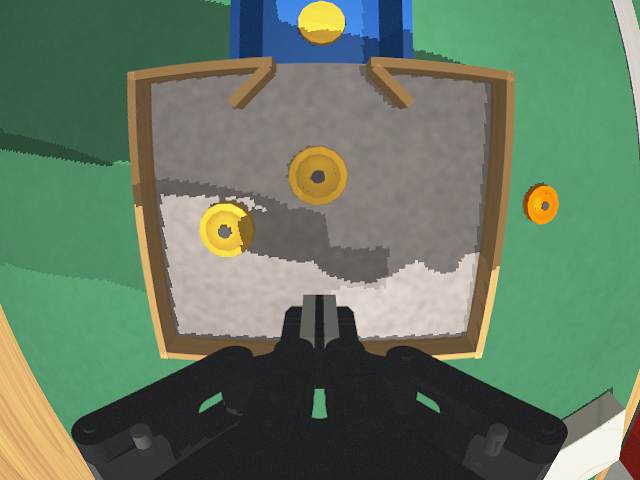

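The second concho is now centred at (318,176). I push it, then drag the last one from (-52,-36).

Run:
```python
from h import *
z=touch(0,-45,8)+3
robot.line_to(W(0,-45,z),vel=.05)
robot.line_to(W(0,50,z),vel=.08); st("end")
robot.line_to(W(0,40,70),vel=.2); robot.pause(.3)
im,cal=grab("wrist","w4"); st()
robot.line_to(W(-52.3,-36,40),vel=.2)
robot.set_gripper(.043)
robot.line_to(W(-52.3,-36,12),vel=.12)
g=robot.line_to(W(-52.3,-36,-14),vel=.02,guard=4); o=st("touch %s"%g)
z=(o["tool_pos"][2]-robot.tip_reach-.06)*1e3+2.5
robot.line_to(W(-52.3,-36,z),vel=.05)
robot.line_to(W(5.5,-36,z),vel=.07); st("drag")
robot.line_to(W(0,-36,z),vel=.07)
robot.line_to(W(0,-36,40),vel=.12)
robot.line_to(W(0,-78,60),vel=.2); robot.set_gripper(0)
im2,cal=grab("wrist"); st()
cv2.imwrite("pics/w45.png",cv2.resize(np.hstack([im,im2]),(800,300),interpolation=cv2.INTER_AREA))
```

```text
touch True 12.78 tray [  0.4 -45.2] tip 0.1 F [-1.8 -0.1  5.9]
end 14.37 tray [ 0.1 49.6] tip 3.1 F [ 0.2  0.7 -0.1]
 15.21 tray [-0.4 40.1] tip 69.2 F [ 0.7 -0.7 -0.1]
touch True 17.48 tray [-52.3 -36. ] tip -1.8 F [-1.5 -0.8  4.7]
drag 18.7 tray [  5.2 -35.9] tip 0.5 F [-1.4  1.   0.4]
 20.34 tray [ -0.  -77.8] tip 59.9 F [ 0.1  0.8 -0.4]
```

View pics/w45.png

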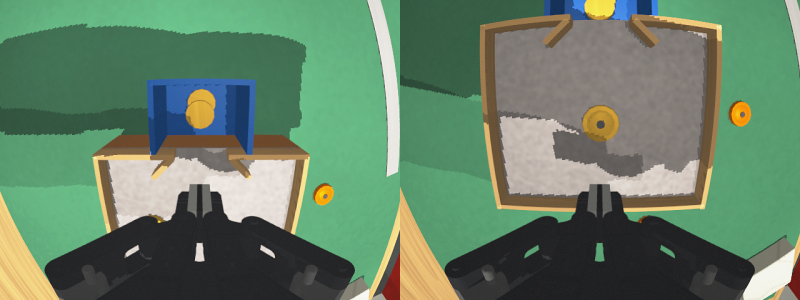

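The left half shows two conchos overlapping in the slot, and the right half shows the third centred ahead of the fingers at (600,124). Now the last push.

Run:
```python
from h import *
z=touch(0,-76,8)+3
robot.line_to(W(0,-76,z),vel=.05)
robot.line_to(W(0,50,z),vel=.08); st("end")
robot.line_to(W(0,40,70),vel=.2); robot.pause(.5)
im,cal=grab("wrist")
robot.line_to(W(0,-70,110),vel=.25); robot.pause(.5)
im2,cal=grab("wrist"); st()
cv2.imwrite("pics/w6.png",np.hstack([im[90:330,120:520],im2[0:240,120:520]]))
```

```text
touch True 21.31 tray [  0.4 -76.1] tip 0.1 F [-1.   0.5  5.7]
end 23.28 tray [ 0.  49.6] tip 3.1 F [ 0.1 -0.4  0.6]
 25.49 tray [ -0.  -69.8] tip 109.9 F [ 0.2 -0.5  0.2]
```

View pics/w6.png

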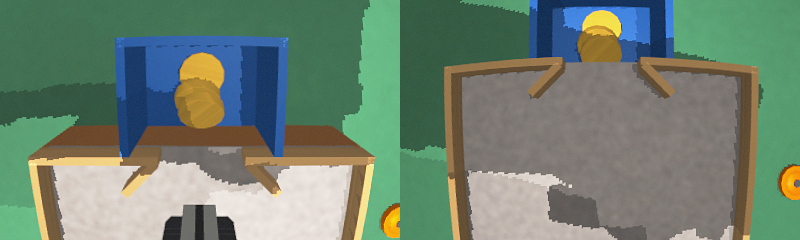

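All three are in the slot, at (200,75) to (203,108) in the left crop, and the deck is empty. Before handing in I triangulate the height of the top concho from the two views and check the whole scene.

Run:
```python
from h import *
cal=robot.get_calibration("wrist"); c2,v2=ray("wrist",(319,45),cal); _,v1=ray("wrist",(320+2,103+90),cal)
d=np.array(W(0,39.7,69.3))-robot.observe()["tool_pos"]; c1=c2+d
s=np.linalg.lstsq(np.c_[v1[0],-v2[0]],c2-c1,rcond=None)[0]; a=c1+s[0]*v1[0]; b=c2+s[1]*v2[0]
print("top disc",T(a),a[2],T(b),b[2])
im,_=grab("top","top9"); im0=cv2.imread("pics/top0.png"); cv2.imwrite("pics/cmp.png",cv2.resize(np.hstack([im0,im]),(800,300),interpolation=cv2.INTER_AREA))
```

```text
top disc [ 1.5 74. ] 0.025306312055435126 [-0.7 74. ] 0.025301827404673072
```

View pics/cmp.png

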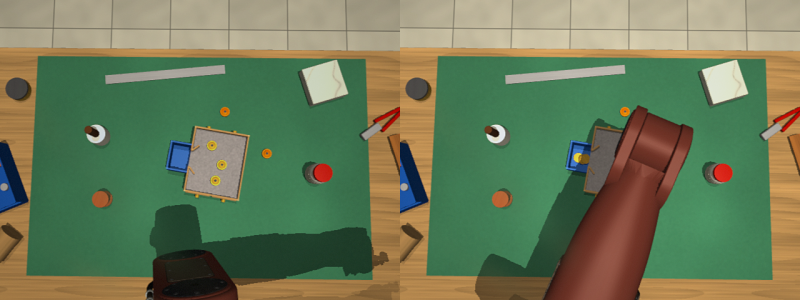

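The top concho sits at z of about 25 mm and tray y of about 74 mm, inside the limits. The jar, spool and maul are where they started.

```bash
python3 -c "
from plant import robot
robot.job_done()"
```

```text
the job is handed in; nothing more can be done
```

I swept all three brass conchos through the gate one at a time and they now lie in the blue slot. I handed the job in at about 26 s; `job_done()` gives no verdict.

- **Method:** I pushed the middle concho straight through with shut fingertips. The two outer ones I first dragged to the centre line between the part-open fingers, then pushed through the same way.
- **Last checks:**
  - **Slot:** all three are in it and the deck is empty. They lie partly on top of one another near the tray side. The topmost is at z of about 25 mm (limit 50 mm) and about 11 mm from the slot centre (limit 48 mm).
  - **Arm:** it is clear of everything.
  - **Jar, spool and maul:** they look unmoved between the first and last top views; I compared those by eye, not by measurement.
- **Disagreements:** one automatic colour detection in the wrist view failed because of shadow. I replaced it with positions picked from the picture, which agreed with the top view to about 2 mm.

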